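# Find the rattling tin and lay it on the sloping rest

## Robot

A 7-joint arm with a two-finger parallel gripper is mounted at the origin on the work surface. World frame = base frame: x ahead of the robot, y to its left, z up, the work surface at z = 0. Lengths are in m, angles in rad, forces in N, time in s.
With the tool pointing down it reaches from about 0.4 to 0.875 m from the base axis. Payload 19.3 kg.
Tool frame: the origin (TCP) lies on the centre line of the jaws, within the pads' length; the fingertips stand 11 mm ahead of it and the grasp point (between the pads) lies 8 mm behind it; z points along the fingers, y is the line along which they close (so a half turn about z gives the same grasp; the last joint's range is limited). The gripper opens to 85 mm and grips with 20 to 120 N. Pads are 22 mm wide; open, the fingers measure 114 mm over their backs; the gripper's body (76 mm by 85 mm) begins 54 mm behind the grasp point. The pads swing forward as they close: fully open they stand 13 mm farther back than shut.
Start: joints at [1.278, 0.521, -0.036, 1.599, 0.021, 1.021, -0.113], TCP at [0.138, -0.61, 0.242] pointing down, gripper open.
Joint ranges: [-2.91, 2.91], [-0.3, 2.13], [-1.5, 1.42], [0.17, 2.43], [-1.26, 4.41], [0.16, 1.93], [-2.52, 2.52]. Speed limits (rad/s): [1.89, 1.89, 2.39, 2.39, 3.01, 3.01, 3.01].

## Interface

Orientations are given as a rotation vector (axis times angle).
In Python, from bench import manip, snapshot, calibration, job, regions_of gives the robot as it stands. The module is installed in compiled form; this text tells all that it offers.
- The arm moves only by the tool play_rows, never from a script. Its argument "targets" is a list of rows, each a list of 7 numbers: the opening in per cent of the stroke, from 0 (shut) to 100 (fully open), then the shift along the tool's x, y, z in m, then the turn, a rotation vector about the tool's x, y, z in degrees. In form: [[fingers, x, y, z, rx, ry, rz], ...]. A call has 1 to 12 rows; each row shifts and turns the commanded pose from where the row before left it, along the tool's axes as they then stand; what a row does not reach is not made up. A row lasts 1/10 s, in which the tool goes at most 50 mm and 8.59 degrees, less where a joint would pass 70% of its speed; a pose out of reach is approached as far as the arm can. A call with a gripper value outside its range is refused whole. The fingers move at their own pace and stop on an object; "squeeze" is the grip in N (left out, the last holds). Time passes only in rows, so rows that do not move let the fingers close. It gives the time, the measured TCP pose, the force, the opening and the grip force at its end, in the units of the state.
- manip.state(): the state, without advancing time (a new reading comes with each control period).
- snapshot(name): name is "scene" or "side" or "wrist"; returns the picture (420x560x3 uint8, red, green, blue); there is no depth.
- calibration(name): a dict with "camera_matrix" (3x3 intrinsics, pixels), "extrinsics" (4x4, takes a point from camera to world coordinates). Camera axes: x right, y down, z forward; pixel columns grow to the right and rows downward; lengths in m; the calibration is good to about 2 mm. A picture is of the moment at which its call begins: read the wrist's pose just before it. calibration takes no time and is no camera call; for the wrist camera it gives the pose at the moment of the call.
- job.finish_job(): hands the job in; it is judged then, once.
Trained networks look in the newest picture that a camera, given by its name, has taken for a name from the list of things; names that differ only in an ending like _2 or _b are one class to them, and where a whole thing is asked for, a point or a joint stands for the part that bears it (a point fixed in the world has none). Each returns a list of dicts, best first, with "conf" (0 to 1); they miss things now and then, are a little off and sometimes report something else, mostly with a low value. They report only what shows in the picture. A call takes as long as a camera call. They do not tell look-alikes from the thing itself.
- regions_of(camera, name): "region" (420x560 bool, what is visible of it) and "box" ([left, top, width, height] in pixels, round what is visible of it).
The state is a dict: "time_s": time; "joints": joint angles; "joint_vel": joint speeds; "joint_torque": joint torques, N m; "tcp_pos": TCP position; "eef_rot": TCP orientation; "force": force on the tool from outside, world axes, zero at the start; "ft_torque": the same for the moment, N m; "grip_width": opening from 0.0 (shut) to 1.0 (fully open); "finger_force": force on a finger pad.
Only numpy, scipy, OpenCV 4.12 (cv2) and the standard library are available. Lean on these libraries where they do the work, as an engineer would, in place of code of your own. Each camera call takes 0.05 s, during which the arm holds its last target. There are 200 camera calls.

## Task

One of the three closed tins on the cutting mat has a loose steel ball inside; the other two are packed tight. Lift the tins one at a time well clear of the desk, lids up, and rock each to and fro along its length a few times until you feel the ball run from end to end (rock the right one too, do not just infer it), putting each silent tin back flat where it stood. Set the rattling tin down gently on the sloping wooden rest, held parallel to the slope until it lies flat there, lengthwise up the slope, centred across the board, lower end against the ledge, lid outward; then let go, leaving everything else on the desk undisturbed.

Things in the scene. Friction and masses are not known exactly. Their poses are not given: they have to be found in the camera images.
- tin_a_c (a point): one of three outwardly identical closed bare-metal tins, 140 mm long (its own x), 50 mm wide (y), 46 mm tall (z). This point is its centre, half-way up, 26 mm above the table at the start. It stands on the mat, parallel to the other tins, centres about 115 mm apart side by side. Which tin holds the ball changes from run to run; names tell nothing
- tin_b_c (a point): one of three outwardly identical closed bare-metal tins, 140 mm long (its own x), 50 mm wide (y), 46 mm tall (z). This point is its centre, half-way up, 26 mm above the table at the start. It stands on the mat, parallel to the other tins, centres about 115 mm apart side by side. Full, each weighs 0.23 to 0.37 kg; weight is no clue. A packed tin balances at its centre however it is tipped
- tin_c_c (a point): one of three outwardly identical closed bare-metal tins, 140 mm long (its own x), 50 mm wide (y), 46 mm tall (z). This point is its centre, half-way up, 26 mm above the table at the start. It stands on the mat, parallel to the other tins, centres about 115 mm apart side by side. The ball (32 mm, 0.13 kg) rolls to 51 mm either side of centre, along x, if tipped over 8 degrees; it stays put when level
- board: the sloping rest: fixed board 100 mm wide, 150 mm long, inclined 30 degrees. Origin: on the board's surface, at the foot of the ledge's inner face, mid-width, 30 mm above the table. x points up the slope, y across it, z out of the board's surface. The ledge at the low end is 14 mm high (along z) and 12 mm thick. A tin in place has its centre at (0.070, 0, 0.023) m in this frame. A tin let go higher up may or may not slide down
- mat: dark cutting mat, 270 x 370 x 3 mm, fixed, origin at the centre of its underside; the tins stand on it, their long sides along the mat's x
- rest: the fixed wooden stand that carries the sloping board, origin on the table under it; about 115 x 100 mm, 105 mm high at its back
- knife: bystander: craft knife lying on the mat nearer the robot than the tins, 150 mm long, 8 mm thick, origin on its underside
- eraser: bystander: white eraser 24 x 55 x 14 mm on the mat beyond the tins, origin at the centre of its underside
- carton: bystander: small paper carton 45 x 65 x 22 mm behind the rest, origin at the centre of its underside
There are look-alikes about, which are no part of the job. Leave any blue, green or turquoise look-alike of the part that bears tin_b_c alone.

How it is judged:
By the outcome, as a careful person would: the job done as asked, in the order asked, and still so for the second after the job is handed in, with the robot touching nothing.
It also fails if it takes over 72 s, if anything falls off the work surface, if the arm or the gripper's body presses on something with over 40 N, if the wrist force passes 120 N, or if a joint passes its speed limit or range.

## Working session

There is one attempt and no reset: what is moved stays moved. The work goes in short steps, Python scripts to look and compute and a tool call to move; the robot and the scene stay as the last step left them, time stands still between calls to the robot, and variables do not carry over. Pictures are saved under pics/ and viewed, at most 10 in all, crops included, and the job is handed in when it is done.

Besides the shell and the picture viewer there is one more tool, called after "Emit:" as a command line: name --pt "numbers of a row" for each row, then --argument value for the rest. play_rows: Moves the arm, as the interface text tells. Its arguments: {"type":"object","properties":{"targets":{"type":"array","items":{"type":"array","items":{"type":"number"}}},"squeeze":{"type":"number"}},"required":["targets"]}

```bash
mkdir -p pics
cat > h.py <<'E'
import numpy as np, cv2
from scipy.spatial.transform import Rotation as R
from bench import manip, snapshot, calibration, job, regions_of
def ray(cal,u,v,z):
    K=np.array(cal["camera_matrix"]);T=np.array(cal["extrinsics"])
    d=T[:3,:3]@np.linalg.inv(K)@[u,v,1];o=T[:3,3]
    return o+d*(z-o[2])/d[2]
def proj(cal,p):
    K=np.array(cal["camera_matrix"]);T=np.array(cal["extrinsics"])
    c=T[:3,:3].T@(np.array(p)-T[:3,3]);q=K@c;return q[:2]/q[2]
E
python3 - <<'E'
from h import *
s=manip.state();print(s)
ims=[]
for n in ["scene","side"]:
    im=snapshot(n);cv2.imwrite(f"pics/{n}0.png",im[:,:,::-1])
    c=calibration(n);print(n,np.round(c["camera_matrix"],1).tolist(),np.round(c["extrinsics"],3).tolist())
    for t,z in [("tin_a_c",.049),("board",.06),("mat",.003),("knife",.008),("eraser",.014),("carton",.022)]:
        for r in regions_of(n,t):
            m=np.argwhere(r["region"])[:,::-1].astype(np.float32)
            rc=cv2.minAreaRect(m);print(t,round(r["conf"],2),r["box"],np.round(cv2.boxPoints(rc)).tolist(),np.round(ray(c,*m.mean(0),z),3))
E
```

```text
{'time_s': 0.0, 'joints': array([ 1.27781152,  0.52205114, -0.0363297 ,  1.59999625,  0.0211926 ,
        1.02111026, -0.11280865]), 'joint_vel': array([-1.15447757e-03, -1.74139984e-03,  1.43883640e-03, -5.38861685e-05,
        3.11451757e-03,  4.97354855e-04, -9.93276587e-05]), 'joint_torque': array([ 4.81211446e-04, -9.27105904e+01,  1.97970405e+00, -3.69942892e+01,
        1.77244894e-02,  8.28851829e-03, -1.21704225e-04]), 'tcp_pos': array([ 0.13798665, -0.6092408 ,  0.24170678]), 'eef_rot': array([-3.12097088e+00, -3.49064817e-01,  3.25989786e-04]), 'force': array([ 0.39107294, -0.27150321,  0.65976088]), 'ft_torque': array([-0.03531931,  0.05101673,  0.04544919]), 'finger_force': 0.0, 'grip_width': 1.0024022438558255}
scene [[452.3, 0.0, 268.5], [0.0, 452.3, 213.0], [0.0, 0.0, 1.0]] [[0.063, 0.815, -0.576, 1.067], [0.998, -0.051, 0.036, -0.141], [-0.0, -0.577, -0.817, 0.907], [0.0, 0.0, 0.0, 1.0]]
tin_a_c 0.85 [272.3, 204.7, 27.0, 63.6] [[272.0, 204.0], [295.0, 203.0], [298.0, 267.0], [274.0, 268.0]] [ 0.527 -0.071  0.049]
board 0.97 [370.1, 202.7, 59.9, 47.2] [[367.0, 246.0],
[... 1054 characters left out ...]
70.0], [201.0, 241.0], [259.0, 273.0], [243.0, 302.0]] [0.527 0.184 0.06 ]
mat 0.76 [203.0, 192.5, 107.3, 65.4] [[202.0, 249.0], [209.0, 188.0], [312.0, 200.0], [305.0, 260.0]] [ 0.504 -0.136  0.003]
knife 0.71 [226.2, 222.4, 53.6, 27.0] [[226.0, 242.0], [229.0, 219.0], [279.0, 226.0], [276.0, 249.0]] [ 0.521 -0.101  0.008]
knife 0.63 [293.5, 216.2, 3.3, 7.4] [[292.0, 223.0], [294.0, 219.0], [296.0, 219.0], [293.0, 224.0]] [ 0.411 -0.204  0.008]
eraser 0.49 [228.4, 197.6, 12.0, 13.4] [[228.0, 207.0], [237.0, 197.0], [243.0, 203.0], [233.0, 212.0]] [ 0.623 -0.275  0.014]
carton 0.94 [165.8, 268.1, 27.2, 24.2] [[162.0, 286.0], [175.0, 264.0], [191.0, 273.0], [178.0, 295.0]] [0.653 0.187 0.022]
```

Run:
```python
import cv2,numpy as np
a=cv2.imread("pics/scene0.png")[180:330,130:450];b=cv2.imread("pics/side0.png")[170:320,140:340]
a=cv2.resize(a,(800,375),interpolation=cv2.INTER_CUBIC)
cv2.imwrite("pics/c0.png",a);cv2.imwrite("pics/c1.png",cv2.resize(b,None,fx=4,fy=4,interpolation=cv2.INTER_CUBIC))
```

```text
(no output)
```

View pics/c0.png

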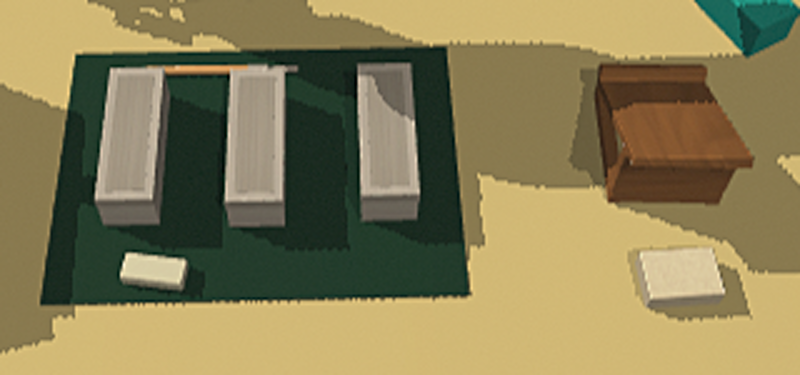

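View pics/c1.png

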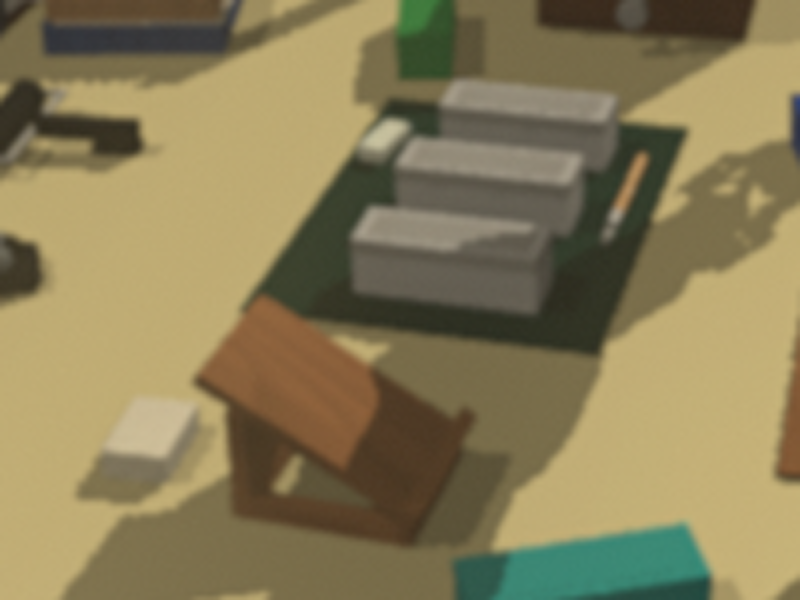

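The three bare-metal tins on the mat sit at crop (130,145), (255,145) and (388,140), which is scene pixels of about (182,238), (232,238) and (285,236). They fit the description (grey, on the mat, parallel). The green, teal and blue boxes off the mat are look-alikes. The rest's ledge faces the robot.

Run:
```python
from h import *
c=calibration("scene")
f=lambda x,y,z:ray(c,130+x/2.5,180+y/2.5,z)
for n,q in {"t1":[(112,68),(165,68),(160,200),(97,200)],"t2":[(231,68),(285,70),(284,203),(227,202)],"t3":[(358,64),(411,64),(418,193),(361,195)]}.items():
    P=np.array([f(*p,.049) for p in q]);print(n,P.mean(0).round(3),np.diff(P[:,:2],axis=0).round(3).tolist())
for q,z in [((600,65),.042),((706,65),.042),((627,163),.105),((752,160),.105)]: print(f(*q,z).round(3))
s=manip.state();T=R.from_rotvec(s["eef_rot"]).as_matrix();print(T.round(3))
w=calibration("wrist");E=np.array(w["extrinsics"]);print((T.T@(E[:3,3]-s["tcp_pos"])).round(3),(T.T@E[:3,:3]).round(3),w["camera_matrix"])
```

```text
t1 [ 0.503 -0.298  0.049] [[0.003, 0.05], [0.141, -0.0], [-0.003, -0.054]]
t2 [ 0.512 -0.187  0.049] [[0.006, 0.05], [0.142, -0.005], [-0.004, -0.049]]
t3 [ 0.512 -0.069  0.049] [[0.003, 0.05], [0.139, -0.007], [-0.001, -0.05]]
[0.451 0.138 0.042]
[0.458 0.239 0.042]
[0.597 0.121 0.105]
[0.601 0.225 0.105]
[[ 0.975  0.221 -0.   ]
 [ 0.221 -0.975  0.   ]
 [ 0.    -0.    -1.   ]]
[ 0.084  0.    -0.131] [[-0.001 -0.947 -0.321]
 [ 1.    -0.001 -0.001]
 [ 0.001 -0.321  0.947]] [[291.73880232   0.         277.82001853]
 [  0.         291.73880232 212.29701644]
 [  0.           0.           1.        ]]
```

Emit:
play_rows --pt "100 0 0 0 0 0 7.5" --pt "100 0 0 0 0 0 7.5" --pt "100 0.03 -0.0363 0 0 0 0" --pt "100 0.03 -0.0363 0 0 0 0" --pt "100 0.03 -0.0363 0 0 0 0" --pt "100 0.03 -0.0363 0 0 0 0" --pt "100 0.03 -0.0363 0 0 0 0" --pt "100 0.03 -0.0363 0 0 0 0" --pt "100 0.03 -0.0363 0 0 0 0" --pt "100 0.03 -0.0363 0 0 0 0" --pt "100 0.03 -0.0363 0 0 0 0" --pt "100 0.03 -0.0363 0 0 0 0"

```text
time_s: 1.9
tcp_pos: [0.4531, -0.2569, 0.2426]
eef_rot: [3.141, -0.061, 0.001]
force: [0.1, -1.1, -0.1]
grip_width: 0.998
finger_force: 0.0
```

Emit:
play_rows --pt "100 0.029 -0.0365 0 0 0 0" --pt "100 0.029 -0.0365 0 0 0 0" --pt "100 0 0 0 0 0 0" --pt "100 0 0 0 0 0 0" --pt "100 0 0 0 0 0 0"

```text
time_s: 2.4
tcp_pos: [0.5123, -0.1886, 0.2423]
eef_rot: [3.141, -0.063, -0.0]
force: [-0.3, -0.2, 0.3]
grip_width: 0.998
finger_force: 0.0
```

Run:
```python
from h import *
s=manip.state();c=calibration("wrist");im=snapshot("wrist");cv2.imwrite("pics/w1.png",im[:,:,::-1])
for t in ["tin_a_c","board"]:
  for r in regions_of("wrist",t):
    print(t,r["conf"],r["box"],np.round(cv2.boxPoints(cv2.minAreaRect(np.argwhere(r["region"])[:,::-1].astype(np.float32)))).tolist())
for y in (-.298,-.187,-.069):
  print([proj(c,(x,yy,.049)).round().tolist() for x in (.44,.58) for yy in (y-.025,y+.025)])
```

```text
tin_a_c 0.93 [147.8, 127.7, 64.8, 119.9] [[145.0, 129.0], [202.0, 124.0], [213.0, 247.0], [156.0, 252.0]]
tin_a_c 0.63 [253.9, 122.3, 49.0, 125.2] [[255.0, 124.0], [302.0, 124.0], [302.0, 246.0], [255.0, 246.0]]
board 0.88 [0.0, 198.6, 34.6, 50.6] [[-0.0, 199.0], [33.0, 199.0], [33.0, 247.0], [0.0, 247.0]]
[[391.0, 244.0], [349.0, 245.0], [402.0, 124.0], [354.0, 126.0]]
[[299.0, 247.0], [259.0, 249.0], [297.0, 128.0], [250.0, 130.0]]
[[203.0, 251.0], [163.0, 252.0], [187.0, 133.0], [141.0, 135.0]]
```

View pics/w1.png

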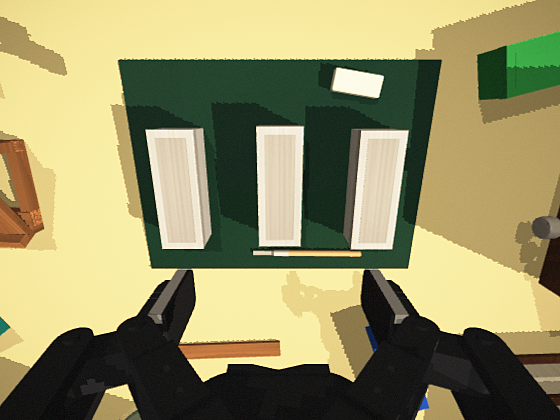

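The wrist view shows the mat with the three grey tins at about (175,189), (280,187) and (378,189). The knife lies at about (305,253), just off the tins' near ends. The eraser is at (357,82) and the rest is at the left edge.

Run:
```python
from h import *
c=calibration("wrist");s=manip.state()
T=R.from_rotvec(s["eef_rot"]).as_matrix()
for n,q in {"t3":[(146,129),(194,129),(203,248),(163,249)],"t2":[(257,127),(303,127),(300,246),(259,246)],"t1":[(360,130),(408,131),(393,248),(353,248)]}.items():
    P=np.array([ray(c,*p,.049) for p in q])[:,:2];m=P.mean(0);d=P[0]+P[1]-P[2]-P[3]
    print(n,m.round(4),np.linalg.norm(d)/2,"yaw",np.degrees(np.arctan2(d[1],d[0])).round(1),"tool delta",(T.T@np.append(m-s["tcp_pos"][:2],0)).round(4))
print("knife",ray(c,253,252,.01),ray(c,360,254,.01))
print("tool yaw",np.degrees(np.arctan2(T[1,0],T[0,0])))
```

```text
t3 [ 0.5147 -0.0729] 0.14093838909112427 yaw -2.7 tool delta [-0.0024 -0.1159 -0.    ]
t2 [ 0.5125 -0.1909] 0.1395831767461727 yaw -2.5 tool delta [0.0002 0.0021 0.    ]
t1 [ 0.5046 -0.3036] 0.13865415299976472 yaw -1.3 tool delta [-0.003  0.115  0.   ]
knife [ 0.41674277 -0.15044771  0.01      ] [ 0.40758294 -0.29787457  0.01      ]
tool yaw -2.3344063891522695
```

Emit:
play_rows --pt "100 0 0.002 0.04 0 0 0" --pt "100 0 0 0.045 0 0 0" --pt "100 0 0 0.045 0 0 0" --pt "100 0 0 0.04 0 0 0" --pt "100 0 0 0.03 0 0 0" --pt "100 0 0 0.02 0 0 0" --pt "100 0 0 0 0 0 0" --pt "100 0 0 0 0 0 0"

```text
time_s: 3.35
tcp_pos: [0.5127, -0.1903, 0.0228]
eef_rot: [3.141, -0.063, -0.0]
force: [-0.5, 0.4, -0.8]
grip_width: 0.999
finger_force: 0.0
```

Emit:
play_rows --pt "40 0 0 0 0 0 0" --pt "20 0 0 0 0 0 0" --pt "20 0 0 0 0 0 0" --pt "20 0 0 0 0 0 0" --pt "20 0 0 0 0 0 0" --pt "20 0 0 0 0 0 0" --pt "20 0 0 0 0 0 0" --pt "20 0 0 0 0 0 0" --squeeze 50

```text
time_s: 4.15
tcp_pos: [0.5132, -0.1902, 0.0235]
eef_rot: [3.14, -0.062, 0.002]
force: [-2.6, 1.1, 12.4]
grip_width: 0.583
finger_force: 51.3
```

Emit:
play_rows --pt "20 0 0 -0.01 0 0 0" --pt "20 0 0 -0.025 0 0 0" --pt "20 0 0 -0.04 0 0 0" --pt "20 0 0 -0.04 0 0 0" --pt "20 0 0 -0.04 0 0 0" --pt "20 0 0 -0.025 0 0 0"

```text
time_s: 4.75
tcp_pos: [0.5131, -0.19, 0.2061]
eef_rot: [3.14, -0.061, 0.005]
force: [0.6, 0.1, -2.8]
grip_width: 0.584
finger_force: 53.0
```

Emit:
play_rows --pt "20 0 0 0 0 5 0" --pt "20 0 0 0 0 7 0" --pt "20 0 0 0 0 6 0" --pt "20 0 0 0 0 0 0" --pt "20 0 0 0 0 0 0" --pt "20 0 0 0 0 0 0" --pt "20 0 0 0 0 0 0" --pt "20 0 0 0 0 0 0" --pt "20 0 0 0 0 -6 0" --pt "20 0 0 0 0 -7 0" --pt "20 0 0 0 0 -5 0" --pt "20 0 0 0 0 0 0"

```text
time_s: 5.95
tcp_pos: [0.5146, -0.189, 0.2019]
eef_rot: [-3.141, 0.058, 0.003]
force: [0.5, -0.0, -3.5]
grip_width: 0.577
finger_force: 53.8
```

```bash
cat >> h.py <<'E'
def read(n=8):
    L=[]
    for i in range(n):
        snapshot("scene");s=manip.state();T=R.from_rotvec(s["eef_rot"]).as_matrix()
        L.append(np.r_[T.T@s["ft_torque"],T.T@s["force"],s["joint_torque"][4:]])
    L=np.array(L);print("t",s["time_s"],"pos",s["tcp_pos"].round(4),"\n torque_tool",L[:,:3].mean(0).round(4),"sd",L[:,:3].std(0).round(4),"\n F_tool",L[:,3:6].mean(0).round(2),"jt",L[:,6:].mean(0).round(3),L[:,6:].std(0).round(3))
E
python3 -c "from h import *;read()"
```

```text
t 6.35 pos [ 0.5124 -0.1901  0.2025] 
 torque_tool [ 0.002  -0.0119 -0.0077] sd [0.0348 0.0411 0.0237] 
 F_tool [-0.31 -0.06  2.64] jt [ 0.043  0.24  -0.053] [0.079 0.523 0.105]
```

Emit:
play_rows --pt "20 0 0 0 0 -5 0" --pt "20 0 0 0 0 -7 0" --pt "20 0 0 0 0 -6 0" --pt "20 0 0 0 0 0 0" --pt "20 0 0 0 0 0 0" --pt "20 0 0 0 0 0 0" --pt "20 0 0 0 0 0 0" --pt "20 0 0 0 0 0 0" --pt "20 0 0 0 0 6 0" --pt "20 0 0 0 0 7 0" --pt "20 0 0 0 0 5 0" --pt "20 0 0 0 0 0 0"

```text
time_s: 7.55
tcp_pos: [0.5111, -0.1905, 0.2033]
eef_rot: [3.14, -0.064, 0.004]
force: [0.7, -0.1, -2.4]
grip_width: 0.581
finger_force: 53.8
```

```bash
python3 -c "from h import *;read()"
```

```text
t 7.95 pos [ 0.513  -0.1897  0.2019] 
 torque_tool [ 0.0135  0.0129 -0.0052] sd [0.0216 0.0363 0.0221] 
 F_tool [ 0.11 -0.05  3.07] jt [ 0.003 -0.215  0.035] [0.051 0.503 0.071]
```

Emit:
play_rows --pt "20 0 0 0 0 7 0" --pt "20 0 0 0 0 8 0" --pt "20 0 0 0 0 0 0" --pt "20 0 0 0 0 0 0" --pt "20 0 0 0 0 0 0" --pt "20 0 0 0 0 0 0" --pt "20 0 0 0 0 0 0"

```text
time_s: 8.65
tcp_pos: [0.5132, -0.1896, 0.2022]
eef_rot: [3.11, -0.06, 0.408]
force: [-0.5, 0.0, -2.5]
grip_width: 0.579
finger_force: 53.7
```

```bash
python3 -c "from h import *;read(10)"
```

```text
t 9.15 pos [ 0.5127 -0.1898  0.2023] 
 torque_tool [ 1.200e-02 -4.351e-01 -1.000e-04] sd [0.0314 0.0289 0.0252] 
 F_tool [-0.75 -0.22  2.81] jt [-0.153 -1.624 -0.004] [0.003 0.014 0.003]
```

Emit:
play_rows --pt "20 0 0 0 0 -7 0" --pt "20 0 0 0 0 -8 0" --pt "20 0 0 0 0 -8 0" --pt "20 0 0 0 0 -7 0" --pt "20 0 0 0 0 0 0" --pt "20 0 0 0 0 0 0" --pt "20 0 0 0 0 0 0" --pt "20 0 0 0 0 0 0" --pt "20 0 0 0 0 0 0"

```text
time_s: 10.05
tcp_pos: [0.5125, -0.1901, 0.2028]
eef_rot: [-3.109, 0.062, 0.407]
force: [0.5, 0.1, -3.2]
grip_width: 0.577
finger_force: 53.7
```

```bash
python3 -c "from h import *;read(10)"
```

```text
t 10.55 pos [ 0.5127 -0.1898  0.2022] 
 torque_tool [ 0.0317  0.4277 -0.0235] sd [0.0166 0.0668 0.0291] 
 F_tool [0.75 0.05 2.7 ] jt [1.85e-01 1.67e+00 1.00e-03] [0.001 0.013 0.001]
```

Emit:
play_rows --pt "20 0 0 0 0 8 0" --pt "20 0 0 0 0 7 0" --pt "20 0 0 0 0 0 0" --pt "20 0 0 0 0 0 0" --pt "20 0 0 0 0 0 0"

```text
time_s: 11.05
tcp_pos: [0.5133, -0.1897, 0.2023]
eef_rot: [-3.141, 0.061, 0.002]
force: [0.8, -0.3, -1.7]
grip_width: 0.579
finger_force: 53.7
```

```bash
python3 -c "from h import *;read(6)"
```

```text
t 11.35 pos [ 0.5129 -0.1897  0.202 ] 
 torque_tool [ 0.0113  0.0023 -0.0177] sd [0.0244 0.0116 0.0279] 
 F_tool [-0.33 -0.03  2.62] jt [ 0.024  0.059 -0.004] [0.005 0.015 0.001]
```

Emit:
play_rows --pt "20 0 0 0 0 7 0" --pt "20 0 0 0 0 8 0" --pt "20 0 0 0 0 0 0" --pt "20 0 0 0 0 0 0" --pt "20 0 0 0 0 0 0" --pt "20 0 0 0 0 -8 0" --pt "20 0 0 0 0 -7 0" --pt "20 0 0 0 0 0 0" --pt "20 0 0 0 0 0 0" --pt "20 0 0 0 0 0 0"

```text
time_s: 12.35
tcp_pos: [0.5126, -0.1898, 0.202]
eef_rot: [-3.141, 0.061, -0.001]
force: [-0.3, -0.2, -3.5]
grip_width: 0.579
finger_force: 53.7
```

```bash
python3 -c "from h import *;read(6)"
```

```text
t 12.65 pos [ 0.5126 -0.19    0.2025] 
 torque_tool [ 0.0048 -0.0112  0.0056] sd [0.0232 0.0329 0.0411] 
 F_tool [0.23 0.02 2.73] jt [ 0.01  -0.02   0.002] [0.004 0.007 0.002]
```

Tin 2 is silent: the level torque changed by only about 0.02 Nm, where the ball would give 0.13. I'll put it back and go on to tin 1 (the one at y=-0.30).

Emit:
play_rows --pt "20 0 0 0.03 0 0 0" --pt "20 0 0 0.04 0 0 0" --pt "20 0 0 0.04 0 0 0" --pt "20 0 0 0.035 0 0 0" --pt "20 0 0 0.02 0 0 0" --pt "20 0 0 0.01 0 0 0" --pt "20 0 0 0.003 0 0 0" --pt "20 0 0 0.001 0 0 0" --pt "20 0 0 0 0 0 0"

```text
time_s: 13.55
tcp_pos: [0.5133, -0.1901, 0.0243]
eef_rot: [3.141, -0.061, 0.002]
force: [-0.1, -0.1, -2.0]
grip_width: 0.58
finger_force: 54.4
```

Emit:
play_rows --pt "70 0 0 0 0 0 0" --pt "100 0 0 0 0 0 0" --pt "100 0 0 0 0 0 0" --pt "100 0 0 0 0 0 0" --pt "100 0 0 0 0 0 0" --pt "100 0 0 0 0 0 0" --pt "100 0 0 -0.02 0 0 0" --pt "100 0 0 -0.03 0 0 0" --pt "100 0 0 -0.04 0 0 0"

```text
time_s: 14.45
tcp_pos: [0.5118, -0.1895, 0.1132]
eef_rot: [-3.14, 0.061, 0.004]
force: [-0.2, 0.1, 0.2]
grip_width: 1.002
finger_force: 0.0
```

Emit:
play_rows --pt "100 -0.001 0.035 0 0 0 0" --pt "100 -0.001 0.04 0 0 0 0" --pt "100 -0.001 0.039 0 0 0 0" --pt "100 0 0 0 0 0 0" --pt "100 0 0 0.03 0 0 0" --pt "100 0 0 0.035 0 0 0" --pt "100 0 0 0.02 0 0 0" --pt "100 0 0 0.005 0 0 0" --pt "100 0 0 0 0 0 0"

```text
time_s: 15.35
tcp_pos: [0.5052, -0.3034, 0.0231]
eef_rot: [-3.14, 0.061, 0.001]
force: [-0.6, -1.0, -0.1]
grip_width: 0.996
finger_force: 0.0
```

Emit:
play_rows --pt "40 0 0 0 0 0 0" --pt "20 0 0 0 0 0 0" --pt "20 0 0 0 0 0 0" --pt "20 0 0 0 0 0 0" --pt "20 0 0 0 0 0 0" --pt "20 0 0 0 0 0 0" --pt "20 0 0 -0.01 0 0 0" --pt "20 0 0 -0.025 0 0 0" --pt "20 0 0 -0.04 0 0 0" --pt "20 0 0 -0.04 0 0 0" --pt "20 0 0 -0.04 0 0 0" --pt "20 0 0 -0.025 0 0 0"

```text
time_s: 16.55
tcp_pos: [0.5057, -0.304, 0.2073]
eef_rot: [3.139, -0.062, 0.005]
force: [0.0, -0.3, -2.5]
grip_width: 0.578
finger_force: 52.8
```

Emit:
play_rows --pt "20 0 0 0 0 7 0" --pt "20 0 0 0 0 8 0" --pt "20 0 0 0 0 0 0" --pt "20 0 0 0 0 0 0" --pt "20 0 0 0 0 0 0" --pt "20 0 0 0 0 0 0" --pt "20 0 0 0 0 -8 0" --pt "20 0 0 0 0 -7 0" --pt "20 0 0 0 0 0 0" --pt "20 0 0 0 0 0 0" --pt "20 0 0 0 0 0 0"

```text
time_s: 17.65
tcp_pos: [0.505, -0.3036, 0.203]
eef_rot: [-3.141, 0.061, -0.001]
force: [-0.1, -0.8, -2.5]
grip_width: 0.577
finger_force: 54.0
```

```bash
python3 -c "from h import *;read(6)"
```

```text
t 17.95 pos [ 0.505  -0.3039  0.2035] 
 torque_tool [-0.0096  0.0682  0.0087] sd [0.0175 0.0195 0.0236] 
 F_tool [0.11 0.36 2.85] jt [0.012 0.023 0.009] [0.01  0.01  0.003]
```

Emit:
play_rows --pt "20 0 0 0 0 -7 0" --pt "20 0 0 0 0 -8 0" --pt "20 0 0 0 0 0 0" --pt "20 0 0 0 0 0 0" --pt "20 0 0 0 0 0 0" --pt "20 0 0 0 0 0 0" --pt "20 0 0 0 0 8 0" --pt "20 0 0 0 0 7 0" --pt "20 0 0 0 0 0 0" --pt "20 0 0 0 0 0 0" --pt "20 0 0 0 0 0 0"

```text
time_s: 19.05
tcp_pos: [0.5057, -0.3036, 0.2036]
eef_rot: [-3.141, 0.061, 0.001]
force: [-0.3, -0.3, -3.1]
grip_width: 0.582
finger_force: 55.0
```

```bash
python3 -c "from h import *;read(6)"
```

```text
t 19.35 pos [ 0.5055 -0.3034  0.203 ] 
 torque_tool [ 0.0077 -0.0242  0.0033] sd [0.04   0.033  0.0269] 
 F_tool [0.03 0.48 3.04] jt [ 0.024  0.004 -0.008] [0.008 0.011 0.002]
```

Emit:
play_rows --pt "20 0 0 0 0 8 0" --pt "20 0 0 0 0 8 0" --pt "20 0 0 0 0 0 0" --pt "20 0 0 0 0 0 0" --pt "20 0 0 0 0 0 0" --pt "20 0 0 0 0 0 0" --pt "20 0 0 0 0 -8 0" --pt "20 0 0 0 0 -8 0" --pt "20 0 0 0 0 0 0" --pt "20 0 0 0 0 0 0" --pt "20 0 0 0 0 0 0" --pt "20 0 0 0 0 0 0"

```text
time_s: 20.55
tcp_pos: [0.5047, -0.304, 0.2034]
eef_rot: [3.141, -0.063, 0.001]
force: [-0.1, -0.3, -2.2]
grip_width: 0.579
finger_force: 55.6
```

```bash
python3 -c "from h import *;read(10)"
```

```text
t 21.05 pos [ 0.5053 -0.3036  0.2033] 
 torque_tool [0.0277 0.0663 0.0054] sd [0.0357 0.0175 0.0215] 
 F_tool [ 0.27 -0.21  2.99] jt [0.029 0.031 0.006] [0.008 0.017 0.004]
```

Emit:
play_rows --pt "20 0 0 0 0 -8 0" --pt "20 0 0 0 0 -8 0" --pt "20 0 0 0 0 0 0" --pt "20 0 0 0 0 0 0" --pt "20 0 0 0 0 0 0" --pt "20 0 0 0 0 0 0" --pt "20 0 0 0 0 8 0" --pt "20 0 0 0 0 8 0" --pt "20 0 0 0 0 0 0" --pt "20 0 0 0 0 0 0" --pt "20 0 0 0 0 0 0" --pt "20 0 0 0 0 0 0"

```text
time_s: 22.25
tcp_pos: [0.5059, -0.3034, 0.2031]
eef_rot: [-3.141, 0.06, 0.001]
force: [-0.2, 0.4, -3.7]
grip_width: 0.58
finger_force: 56.1
```

```bash
python3 -c "from h import *;read(10)"
```

```text
t 22.75 pos [ 0.5053 -0.3037  0.2033] 
 torque_tool [ 0.007  -0.0309  0.0053] sd [0.0186 0.0184 0.0353] 
 F_tool [0.15 0.   2.8 ] jt [ 0.015 -0.017 -0.004] [0.006 0.016 0.003]
```

Tin 1 at y=-0.30 repeats at +0.067 and -0.03 Nm at level, after near-end-down and far-end-down tilts. The sign is what a ball running end to end would give, so this is the rattling tin. I'll carry it towards the rest and look.

Emit:
play_rows --pt "20 -0.002 -0.02 -0.02 0 0 0" --pt "20 -0.002 -0.04 -0.02 0 0 0" --pt "20 -0.002 -0.04 -0.02 0 0 0" --pt "20 -0.002 -0.045 -0.02 0 0 0" --pt "20 -0.002 -0.045 -0.01 0 0 0" --pt "20 -0.002 -0.045 0 0 0 0" --pt "20 -0.002 -0.045 0 0 0 0" --pt "20 -0.002 -0.04 0 0 0 0" --pt "20 -0.002 -0.03 0 0 0 0" --pt "20 -0.002 -0.014 0 0 0 0" --pt "20 0 0 0 0 0 0" --pt "20 0 0 0 0 0 0"

```text
time_s: 23.95
tcp_pos: [0.4995, 0.0604, 0.2933]
eef_rot: [3.141, -0.061, 0.0]
force: [0.3, 0.0, -2.7]
grip_width: 0.575
finger_force: 56.1
```

Run:
```python
from h import *
c=calibration("wrist");s=manip.state();im=snapshot("wrist")
import pickle;pickle.dump((c,s),open("w2.pkl","wb"));print(s["tcp_pos"],s["time_s"])
cv2.imwrite("pics/w2f.png",im[:,:,::-1])
cv2.imwrite("pics/w2.png",cv2.resize(im[60:360,0:400,::-1],None,fx=2,fy=2,interpolation=cv2.INTER_CUBIC))
for r in regions_of("wrist","board"): print(r["conf"],r["box"])
```

```text
[0.4995138  0.06041359 0.29332993] 23.95
0.63 [115.8, 97.6, 105.4, 118.0]
0.38 [207.8, 146.8, 140.3, 221.0]
```

View pics/w2.png

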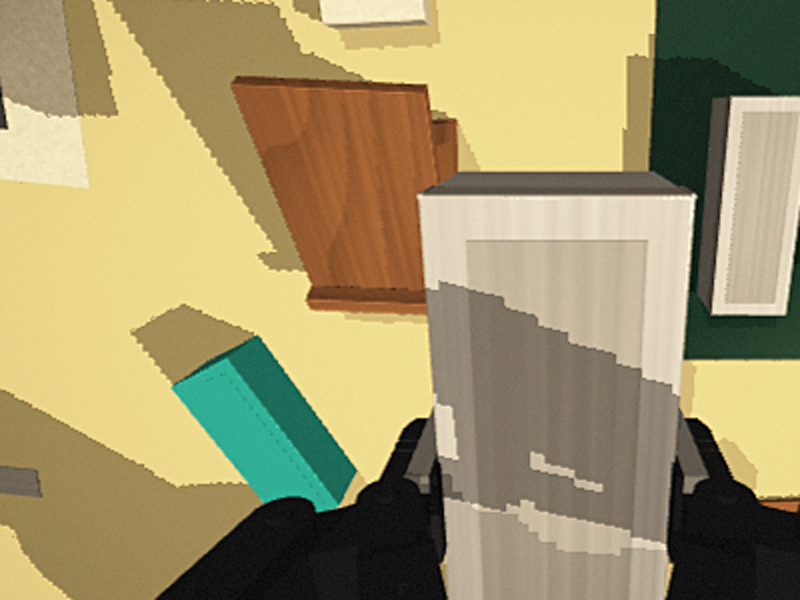

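The wrist view shows the board at crop (235..430, 85..310) with its ledge at the bottom (308..430, 300). The high edge is at the top. I'll fit its pose.

```bash
cat > fit.py <<'E'
from h import *
import pickle
from scipy.optimize import least_squares
cw,s=pickle.load(open("w2.pkl","rb"));cs=calibration("scene");cd=calibration("side")
def W(p,q):
    x,y,a=p;Rb=R.from_euler("z",a)*R.from_euler("y",-np.pi/6);return Rb.apply(q)+[x,y,.03]
obs=[(cw,(.15,.05,0),(119,105)),(cw,(.15,-.05,0),(214,108)),(cw,(0,.05,0),(156.5,204))]
f=lambda p:np.concatenate([proj(c,W(p,q))-u for c,q,u in obs])
r=least_squares(f,[.47,.185,-.05]);p=r.x;print(p,np.degrees(p[2]),f(p).round(1),"centre",W(p,(.07,0,.023)))
q=[(.15,.05,0),(.15,-.05,0),(0,-.05,0),(0,.05,0)];l=[(0,.05,.014),(0,-.05,.014),(-.012,-.05,.014),(-.012,.05,.014)]
out=[]
for c,fn,(a,b,sz) in [(cw,"w2f.png",(80,230,(200,100))),(cs,"scene0.png",(195,260,(100,350))),(cd,"side0.png",(235,310,(100,180)))]:
    im=cv2.resize(cv2.imread("pics/"+fn),None,fx=4,fy=4,interpolation=cv2.INTER_CUBIC)
    for poly in (q,l): cv2.polylines(im,[np.array([(proj(c,W(p,k))+.5)*4 for k in poly]).astype(np.int32)],True,(0,255,0),1)
    m=(np.array(proj(c,W(p,(.07,0,0))))*4).astype(int);out.append(im[max(m[1]-280,0):m[1]+280,m[0]-195:m[0]+195][:560,:390])
cv2.imwrite("pics/fit.png",cv2.resize(np.hstack([cv2.copyMakeBorder(o,0,560-o.shape[0],0,390-o.shape[1],0) for o in out]),(800,383)))
E
python3 fit.py
```

```text
[ 0.46500666  0.18226552 -0.08224064] -4.712041552977507 [-1.6 -0.6  1.   0.8  0.9 -0.1] centre [0.51396241 0.17823027 0.08491858]
```

View pics/fit.png

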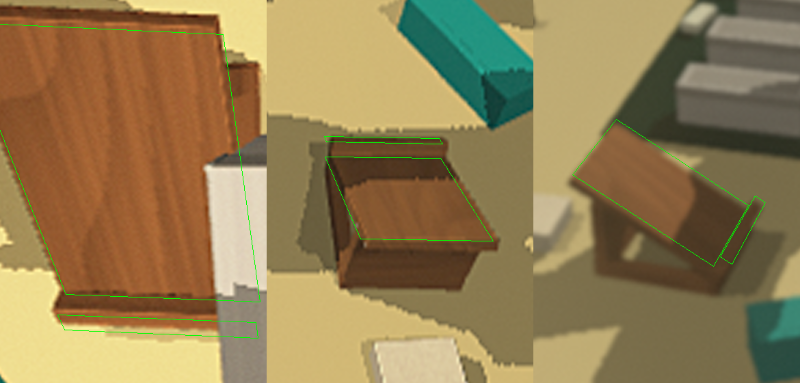

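Run:
```python
from h import *
import pickle
c,s=pickle.load(open("w2.pkl","rb"));T=R.from_rotvec(s["eef_rot"]).as_matrix()
z=s["tcp_pos"][2]+.026
P=np.array([ray(c,210,157.5,z),ray(c,347,157.5,z)]);print("far top edge in tool",((P-s["tcp_pos"])@T).round(4))
```

```text
far top edge in tool [[ 0.0689 -0.024  -0.026 ]
 [ 0.0688  0.0248 -0.026 ]]
```

Emit:
play_rows --pt "20 0 0 0 0 0 2.4" --pt "20 0 0 0 0 5 0" --pt "20 0 0 0 0 6 0" --pt "20 0 0 0 0 7 0" --pt "20 0 0 0 0 7 0" --pt "20 0 0 0 0 5 0" --pt "20 0 0 0 0 0 0" --pt "20 0 0 0 0 0 0" --pt "20 0 0 0 0 0 0"

```text
time_s: 24.95
tcp_pos: [0.5007, 0.0593, 0.2937]
eef_rot: [3.018, -0.126, 0.77]
force: [-0.2, -0.4, -2.6]
grip_width: 0.58
finger_force: 56.6
```

Run:
```python
from h import *
s=manip.state();T=R.from_rotvec(s["eef_rot"]).as_matrix();print(T.round(3),s["tcp_pos"])
o=np.array([.467,.1838,.03]);Rb=(R.from_euler("z",-4.7,degrees=True)*R.from_euler("y",-30,degrees=True)).as_matrix()
B=Rb.T@T;print(B.round(3));print("tcp in board",(Rb.T@(s["tcp_pos"]-o)).round(4))
g=o+Rb@np.array([.078,0,.083]);print("tool delta to hover",(T.T@(g-s["tcp_pos"])).round(4))
```

```text
[[ 0.875 -0.084  0.477]
 [-0.072 -0.996 -0.043]
 [ 0.479  0.003 -0.878]] [0.50073542 0.05933848 0.29366994]
[[ 1.    -0.    -0.024]
 [-0.    -1.    -0.004]
 [-0.024  0.004 -1.   ]]
tcp in board [ 0.1698 -0.1213  0.2064]
tool delta to hover [-0.0889 -0.1217  0.1251]
```

Emit:
play_rows --pt "20 0 -0.02 0 0 1.4 0" --pt "20 -0.01 -0.035 0.01 0 0 0" --pt "20 -0.02 -0.035 0.02 0 0 0" --pt "20 -0.025 -0.022 0.03 0 0 0" --pt "20 -0.02 -0.008 0.03 0 0 0" --pt "20 -0.013 -0.002 0.025 0 0 0" --pt "20 0 0 0.01 0 0 0" --pt "20 0 0 0 0 0 0" --pt "20 0 0 0 0 0 0" --pt "20 0 0 0 0 0 0"

```text
time_s: 25.95
tcp_pos: [0.5017, 0.0975, 0.2]
eef_rot: [3.036, -0.129, 0.735]
force: [-0.7, 0.5, -2.7]
grip_width: 0.579
finger_force: 57.7
```

```bash
cat > b.py <<'E'
from h import *
def rep():
    s=manip.state();T=R.from_rotvec(s["eef_rot"]).as_matrix()
    o=np.array([.467,.1838,.03]);Rb=(R.from_euler("z",-4.7,degrees=True)*R.from_euler("y",-30,degrees=True)).as_matrix()
    B=Rb.T@T;print(s["time_s"],"rot err deg",np.degrees(R.from_matrix(B@np.diag([1,-1,-1])).as_rotvec()).round(2),"tcp in board",(Rb.T@(s["tcp_pos"]-o)).round(4),"F board",(Rb.T@s["force"]).round(2),"torq",(Rb.T@s["ft_torque"]).round(3))
E
python3 - <<'E'
from b import *
rep()
a=snapshot("scene");b=snapshot("side")
a=a[150:290,330:470,::-1];b=b[190:330,140:280,::-1]
cv2.imwrite("pics/h.png",cv2.resize(np.hstack([a,b]),(800,400),interpolation=cv2.INTER_CUBIC));rep()
E
```

```text
25.95 rot err deg [ 0.17  2.78 -0.22] tcp in board [ 0.1211 -0.0832  0.1264] F board [-1.98  0.43 -1.96] torq [-0.012  0.631 -0.02 ]
26.05 rot err deg [ 0.19  2.79 -0.19] tcp in board [ 0.1208 -0.0829  0.1266] F board [-1.32  0.49 -2.  ] torq [-0.042  0.688  0.028]
```

View pics/h.png

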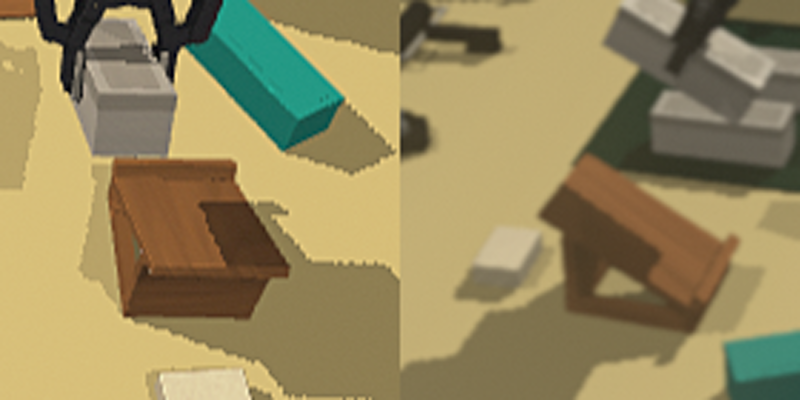

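The arm stopped short of the hover: the tin hangs to the side and up from the board, with the tilt about 2.8° off. I'll check the joints.

Run:
```python
from h import *
s=manip.state();print(s["joints"].round(3),s["tcp_pos"],s["eef_rot"])
```

```text
[-0.885  0.294  0.519  2.316  0.469  0.162 -2.519] [0.50142702 0.09781338 0.20001037] [ 3.03603265 -0.12813497  0.73509214]
```

```bash
cat > kin.py <<'E'
from h import *
from scipy.optimize import least_squares
J=[np.array([1.27781152,0.52205114,-0.0363297,1.59999625,0.0211926,1.02111026,-0.11280865])];Ps=[np.array([0.13798665,-0.6092408,0.24170678])];Rs=[R.from_rotvec([-3.12097088,-.349064817,0.000326])]
s=manip.state();J.append(s["joints"]);Ps.append(s["tcp_pos"]);Rs.append(R.from_rotvec(s["eef_rot"]))
def fk(p,q):
    by,d1,d3,d5,d7,ty,a=p;r=R.from_euler("z",by);t=np.zeros(3)
    for i,(ax,d,e) in enumerate(zip("zyzyzyz",(d1,0,d3,0,d5,0,d7),(0,0,a,0,-a,0,0))):
        r=r*R.from_euler(ax,q[i]);t=t+r.apply([0,0,d])+ (r.apply([e,0,0]) )
    return t,r*R.from_euler("z",ty)
def f(p):
    out=[]
    for q,P,Q in zip(J,Ps,Rs):
        t,r=fk(p,q);out+=[(t-P)*10,(Q.inv()*r).as_rotvec()]
    return np.concatenate(out)
def fit():
    return min((least_squares(f,[b,.35,.4,.4,.25,t,0.]) for b in (-2.6,.5,2.6,-.5) for t in (0,1.5,3,-1.5)),key=lambda r:r.cost)
if __name__=="__main__":
    r=fit();print(r.cost,r.x.round(4),f(r.x).round(3))
E
python3 kin.py
```

```text
0.11634328468737606 [ 0.4898  2.0841 -1.9573 -0.5799  0.6647  5.0294  0.609 ] [-0.016 -0.003  0.001 -0.002  0.     0.273  0.    -0.    -0.001  0.285
 -0.046 -0.273]
```

Run:
```python
import kin,itertools,numpy as np
from kin import *
res=[]
for sg in itertools.product((1,-1),repeat=7):
    if sg[1]<0: continue
    S=np.array(sg)
    def g(v):
        o=[]
        for q,Q in zip(J,Rs):
            o.append((Q.inv()*fk([v[0],0,0,0,0,v[1],0],q*S)[1]).as_rotvec())
        return np.concatenate(o)
    r=min((least_squares(g,[b,t]) for b in (-2.5,-1,.5,2) for t in (0,1.5,3,-1.5)),key=lambda r:r.cost)
    res.append((r.cost,sg,r.x))
for a in sorted(res,key=lambda a:a[0])[:4]: print(a)
```

```text
(np.float64(1.4887761727108775e-16), (-1, 1, -1, 1, -1, 1, -1), array([ 2.03301769e-11, -4.71238898e+00]))
(np.float64(0.003959336745669128), (-1, 1, 1, 1, 1, 1, -1), array([-1.88652445,  5.94428871]))
(np.float64(0.03829751878383128), (1, 1, -1, 1, 1, 1, 1), array([ 1.35403244, -0.7877676 ]))
(np.float64(0.05545852150142836), (-1, 1, 1, 1, -1, 1, 1), array([4.56045029, 6.065129  ]))
```

Emit:
play_rows --pt "20 0.01 0.02 -0.02 0 -5 0" --pt "20 0.01 0.02 -0.03 0 -7 0" --pt "20 0 0.02 -0.03 0 -7 0" --pt "20 0 0 -0.02 0 -7 0" --pt "20 0 0 0 0 -1.2 0" --pt "20 0 0 0 0 0 0"

```text
time_s: 26.65
tcp_pos: [0.4895, 0.0644, 0.251]
eef_rot: [3.102, -0.156, 0.274]
force: [0.1, 0.1, -3.9]
grip_width: 0.585
finger_force: 57.8
```

```bash
cat > log.py <<'E'
from bench import manip
import json
s=manip.state();print(s["joints"].round(3),s["tcp_pos"].round(3),s["eef_rot"].round(3))
open("log.jsonl","a").write(json.dumps([s[k].tolist() for k in ("joints","tcp_pos","eef_rot")])+"\n")
E
python3 log.py
```

```text
[-0.399  0.224  0.111  2.061  0.087  0.702 -2.026] [0.489 0.064 0.251] [ 3.102 -0.156  0.274]
```

Emit:
play_rows --pt "20 0 0 0 0 0 -8" --pt "20 0 0 0 0 0 -8" --pt "20 0 0 0 0 0 -8" --pt "20 0 0 0 0 0 -8" --pt "20 0 0 0 0 0 -8" --pt "20 0 0 0 0 0 -8" --pt "20 0 0 0 0 0 -8" --pt "20 0 0 0 0 0 -8" --pt "20 0 0 0 0 0 -8" --pt "20 0 0 0 0 0 -8" --pt "20 0 0 0 0 0 -8"

```text
time_s: 27.75
tcp_pos: [0.488, 0.0654, 0.2496]
eef_rot: [2.25, 1.982, 0.163]
force: [-1.1, -0.6, -2.9]
grip_width: 0.577
finger_force: 57.6
```

```bash
python3 log.py
```

```text
[-0.167  0.228 -0.165  2.053  0.188  0.718 -0.584] [0.488 0.065 0.25 ] [2.25  1.982 0.163]
```

Emit:
play_rows --pt "20 0 0 0 0 0 -8" --pt "20 0 0 0 0 0 -8" --pt "20 0 0 0 0 0 -8" --pt "20 0 0 0 0 0 -8" --pt "20 0 0 0 0 0 -8" --pt "20 0 0 0 0 0 -8" --pt "20 0 0 0 0 0 -8" --pt "20 0 0 0 0 0 -8" --pt "20 0 0 0 0 0 -8" --pt "20 0 0 0 0 0 -8" --pt "20 0 0 0 0 0 -8" --pt "20 0 0 0 0 0 0"

```text
time_s: 28.95
tcp_pos: [0.488, 0.0653, 0.2497]
eef_rot: [0.244, 2.957, -0.027]
force: [1.5, 0.8, -3.5]
grip_width: 0.577
finger_force: 57.7
```

```bash
python3 log.py
```

```text
[ 0.065  0.248 -0.438  2.042  0.289  0.743  0.852] [0.488 0.065 0.25 ] [ 0.244  2.957 -0.027]
```

```bash
cat > kin2.py <<'E'
from h import *
import json
S=np.array([-1,1,-1,1,-1,1,-1])
D=[[[1.27781152,0.52205114,-0.0363297,1.59999625,0.0211926,1.02111026,-0.11280865],[0.13798665,-0.6092408,0.24170678],[-3.12097088,-.349064817,0.000326]],
 [[-0.885,0.294,0.519,2.316,0.469,0.162,-2.519],[0.50142702,0.09781338,0.20001037],[3.03603265,-0.12813497,0.73509214]]]+[json.loads(l) for l in open("log.jsonl")]
def rots(q):
    r=R.identity();o=[]
    for ax,v in zip("zyzyzyz",np.array(q)*S): r=r*R.from_euler(ax,v);o.append(r.as_matrix())
    return o
def cols(q):  # d1 d3 d5 d7, x offs after 1,3,5 ; y offs after 1..5; 
    o=rots(q);e=np.eye(3)
    return np.array([e[2]]+[o[i][:,2] for i in (2,4,6)]+[o[i][:,0] for i in (0,2,4,6)]+[o[i][:,1] for i in (0,2,4)]).T
A=np.vstack([cols(d[0]) for d in D]);b=np.concatenate([d[1] for d in D])
def solve(lam=1e-3):
    n=A.shape[1];w=np.r_[np.full(4,lam*.1),np.full(n-4,lam)]
    return np.linalg.lstsq(np.vstack([A,np.diag(w)]),np.r_[b,np.zeros(n)],rcond=None)[0]
x=solve()
fk=lambda q:(cols(q)@x,R.from_matrix(rots(q)[-1])*R.from_euler("z",np.pi/2))
if __name__=="__main__":
    for l in (1e-4,1e-3,1e-2): x=solve(l);print(l,x.round(4),"res",np.abs(A@x-b).max().round(4))
E
python3 kin2.py
```

```text
0.0001 [ 3.196e-01  5.298e-01  4.205e-01  3.167e-01 -0.000e+00 -1.000e-04
 -4.000e-04 -0.000e+00 -2.130e-02 -3.770e-02 -2.000e-04] res 0.0001
0.001 [ 3.196e-01  5.298e-01  4.205e-01  3.167e-01 -0.000e+00 -1.000e-04
 -4.000e-04 -0.000e+00 -2.130e-02 -3.770e-02 -2.000e-04] res 0.0001
0.01 [ 3.197e-01  5.297e-01  4.206e-01  3.165e-01  0.000e+00 -1.000e-04
 -3.000e-04 -0.000e+00 -2.130e-02 -3.740e-02 -4.000e-04] res 0.0001
```

```bash
cat > ik.py <<'E'
from kin2 import *
from scipy.optimize import least_squares
lo=np.array([-2.91,-.3,-1.5,.17,-1.26,.16,-2.52])+.03;hi=np.array([2.91,2.13,1.42,2.43,4.41,1.93,2.52])-.03
o=np.array([.467,.1838,.03]);Rb=(R.from_euler("z",-4.7,degrees=True)*R.from_euler("y",-30,degrees=True)).as_matrix()
def ik(P,Q,q0,w=0.):
    def f(q):
        t,r=fk(q);return np.r_[(t-P)*10,(Q.inv()*r).as_rotvec()*3,w*(q-q0)]
    r=least_squares(f,np.clip(q0,lo+1e-3,hi-1e-3),bounds=(lo,hi));return r.x,np.abs(f(r.x)[:6]).max()
E
python3 - <<'E'
from ik import *
rng=np.random.default_rng(0)
P=o+Rb@[.071,0,.020]
for nm,Dg in (("same",np.diag([1,-1,-1])),("flip",np.diag([-1,1,-1]))):
    Q=R.from_matrix(Rb@Dg);got=[]
    for k in range(120):
        q,e=ik(P,Q,rng.uniform(lo,hi))
        if e<1e-3: got.append(q)
    got=np.array(got);print(nm,len(got))
    if len(got):
        m=np.minimum(got-lo,hi-got).min(1);i=np.argsort(-m)[:10]
        for j in i: print(got[j].round(2),m[j].round(3))
E
```

```text
same 55
[-0.33  0.6  -0.39  2.27  1.8   0.56  2.3 ] 0.129
[-0.33  0.6  -0.38  2.27  1.8   0.55  2.3 ] 0.128
[-0.34  0.6  -0.37  2.27  1.81  0.55  2.3 ] 0.128
[-0.37  0.59 -0.34  2.27  1.81  0.53  2.28] 0.127
[-0.2   0.63 -0.55  2.27  1.77  0.65  2.37] 0.124
[-0.42  0.59 -0.27  2.28  1.83  0.49  2.25] 0.124
[-0.43  0.59 -0.26  2.28  1.83  0.49  2.25] 0.123
[-0.44  0.59 -0.25  2.28  1.84  0.48  2.24] 0.123
[-0.45  0.58 -0.23  2.28  1.84  0.47  2.23] 0.122
[-0.5   0.58 -0.18  2.28  1.86  0.45  2.21] 0.12
flip 72
[ 0.28  1.01 -1.3   2.24  1.77  1.26 -0.53] 0.156
[ 0.28  1.   -1.29  2.24  1.77  1.24 -0.53] 0.155
[ 0.26  0.96 -1.24  2.25  1.76  1.19 -0.55] 0.155
[ 0.25  0.95 -1.23  2.25  1.76  1.18 -0.55] 0.154
[ 0.25  0.95 -1.22  2.25  1.76  1.17 -0.56] 0.154
[ 0.25  0.94 -1.22  2.25  1.76  1.17 -0.56] 0.154
[ 0.24  0.93 -1.21  2.25  1.76  1.15 -0.56] 0.154
[ 0.23  0.92 -1.19  2.25  1.76  1.13 -0.57] 0.154
[ 0.22  0.91 -1.18  2.25  1.76  1.12 -0.57] 0.154
[ 0.2   0.88 -1.14  2.25  1.75  1.08 -0.59] 0.153
```

```bash
cat > plan.py <<'E'
from ik import *
s=manip.state();q=s["joints"].copy()
T=R.from_rotvec(s["eef_rot"]);Q=R.from_matrix(Rb@np.diag([-1,1,-1]))
rv=(T.inv()*Q).as_rotvec();print("turn deg",np.degrees(rv).round(2))
P=o+Rb@[.08,0,.08]
print("after-turn shift in tool",(Q.inv().apply(P-s["tcp_pos"])).round(4),"board",(Rb.T@(s["tcp_pos"]-o)).round(3),"joints",q.round(3))
E
cat plan.py > sim.py
cat >> sim.py <<'E'
for k in range(1,9):
    q,e=ik(s["tcp_pos"],T*R.from_rotvec(rv*k/8),q,.01)
print("turn",q.round(2),e.round(4))
for k in range(1,13):
    q,e=ik(s["tcp_pos"]+(P-s["tcp_pos"])*k/12,Q,q,.01)
print("hover",q.round(2),e.round(4))
E
python3 sim.py
```

```text
turn deg [ -1.83 -19.94  -4.43]
after-turn shift in tool [0.0563 0.1163 0.095 ] board [ 0.136 -0.116  0.175] joints [ 0.065  0.248 -0.438  2.042  0.289  0.743  0.852]
turn [-0.12  0.13 -0.31  2.31  0.9   0.37  0.27] 0.0
hover [-0.41  0.44 -0.33  2.3   1.55  0.49 -0.63] 0.0
```

Emit:
play_rows --pt "20 0 0 0 -0.5 -5 -1.1" --pt "20 0 0 0 -0.5 -5 -1.1" --pt "20 0 0 0 -0.4 -5 -1.1" --pt "20 0 0 0 -0.4 -5 -1.1" --pt "20 0.01 0.02 0 0 0 0" --pt "20 0.01 0.03 0 0 0 0" --pt "20 0.01 0.03 0.01 0 0 0" --pt "20 0.01 0.02 0.01 0 0 0" --pt "20 0 0 0 0 0 0" --pt "20 0 0 0 0 0 0"

```text
time_s: 29.95
tcp_pos: [0.4724, 0.1663, 0.2129]
eef_rot: [0.123, 2.631, -0.032]
force: [-0.0, -0.2, -2.8]
grip_width: 0.577
finger_force: 57.8
```

```bash
python3 plan.py
```

```text
turn deg [-0.32 -0.9  -0.55]
after-turn shift in tool [0.0174 0.017  0.075 ] board [ 0.097 -0.017  0.155] joints [-0.373  0.247 -0.35   2.29   1.101  0.494 -0.183]
```

Emit:
play_rows --pt "20 0.006 0.007 0.01 -0.3 -0.9 -0.5" --pt "20 0.006 0.007 0.02 0 0 0" --pt "20 0.005 0.003 0.02 0 0 0" --pt "20 0 0 0.015 0 0 0" --pt "20 0 0 0.01 0 0 0" --pt "20 0 0 0 0 0 0" --pt "20 0 0 0 0 0 0" --pt "20 0 0 0 0 0 0"

```text
time_s: 30.75
tcp_pos: [0.4974, 0.1806, 0.141]
eef_rot: [0.109, 2.614, -0.03]
force: [0.0, 0.8, -2.8]
grip_width: 0.571
finger_force: 57.7
```

```bash
python3 plan.py
python3 - <<'E'
from h import *
im=snapshot("scene");b=snapshot("side")
a=im[150:290,330:470,::-1];b=b[190:330,140:280,::-1]
cv2.imwrite("pics/h2.png",cv2.resize(np.hstack([a,b]),(800,400),interpolation=cv2.INTER_CUBIC))
E
```

```text
turn deg [-0.06  0.13 -0.05]
after-turn shift in tool [0.002  0.0007 0.0009] board [ 0.082 -0.001  0.081] joints [-0.434  0.437 -0.292  2.297  1.546  0.475 -0.631]
```

View pics/h2.png

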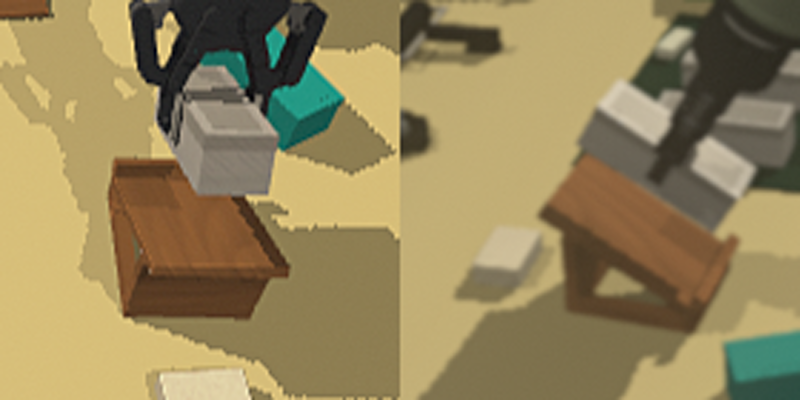

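The tin hovers parallel over the board, lower end just above the ledge side. I'll lower it.

Emit:
play_rows --pt "20 0.001 0.001 0.012 0 0 0" --pt "20 0.001 0 0.015 0 0 0" --pt "20 0 0 0.012 0 0 0" --pt "20 0 0 0.008 0 0 0" --pt "20 0 0 0.005 0 0 0" --pt "20 0 0 0.002 0 0 0" --pt "20 0 0 0 0 0 0" --pt "20 0 0 0 0 0 0"

```text
time_s: 31.65
tcp_pos: [0.5228, 0.1798, 0.0929]
eef_rot: [0.107, 2.614, -0.03]
force: [-0.1, -0.3, -3.1]
grip_width: 0.579
finger_force: 57.9
```

```bash
python3 -c "from b import *;rep()"
```

```text
31.65 rot err deg [ 1.7000e-01 -9.0000e-02 -1.7999e+02] tcp in board [0.0798 0.0006 0.0265] F board [-1.64 -0.31 -2.64] torq [-0.024  0.737 -0.046]
```

Emit:
play_rows --pt "20 0 0 0.002 0 0 0" --pt "20 0 0 0.002 0 0 0" --pt "20 0 0 0 0 0 0" --pt "20 0 0 0 0 0 0"

```text
time_s: 32.05
tcp_pos: [0.5248, 0.1795, 0.089]
eef_rot: [0.108, 2.615, -0.031]
force: [0.4, -0.3, -2.2]
grip_width: 0.577
finger_force: 57.9
```

```bash
python3 -c "from b import *;rep()"
```

```text
32.05 rot err deg [ 1.4000e-01 -1.2000e-01 -1.7999e+02] tcp in board [0.0797 0.0005 0.0222] F board [-0.68 -0.23 -2.1 ] torq [0.009 0.692 0.033]
```

Emit:
play_rows --pt "20 0.003 0 0 0 0 0" --pt "20 0.002 0 0 0 0 0" --pt "20 0.001 0 0 0 0 0" --pt "20 0 0 0.001 0 0 0" --pt "20 0 0 0.001 0 0 0" --pt "20 0 0 0 0 0 0" --pt "20 0 0 0 0 0 0"

```text
time_s: 32.75
tcp_pos: [0.5195, 0.18, 0.0855]
eef_rot: [0.106, 2.614, -0.03]
force: [-33.7, -5.6, 48.2]
grip_width: 0.58
finger_force: 64.8
```

```bash
python3 -c "from b import *;rep()"
```

```text
32.75 rot err deg [ 2.2000e-01 -4.0000e-02 -1.7994e+02] tcp in board [0.0734 0.0006 0.0217] F board [-4.54 -8.39 58.33] torq [-1.818  1.638 -0.059]
```

Emit:
play_rows --pt "20 0 0 0.001 0 0 0" --pt "20 0 0 0 0 0 0" --pt "20 0 0 0 0 0 0"

```text
time_s: 33.05
tcp_pos: [0.52, 0.18, 0.085]
eef_rot: [0.105, 2.613, -0.03]
force: [-40.6, -7.0, 58.8]
grip_width: 0.582
finger_force: 67.6
```

```bash
python3 -c "from b import *;rep()"
```

```text
33.05 rot err deg [ 2.7000e-01 -3.0000e-02 -1.7991e+02] tcp in board [0.0735 0.0005 0.0211] F board [ -5.12 -10.31  70.9 ] torq [-1.971  1.399  0.154]
```

Emit:
play_rows --pt "20 0 0 -0.0015 0 0 0" --pt "20 0 0 0 0 0 0" --pt "20 0.0005 0 0 0 0 0" --pt "20 0.0005 0 0 0 0 0" --pt "20 0 0 0 0 0 0"

```text
time_s: 33.55
tcp_pos: [0.5203, 0.1801, 0.0853]
eef_rot: [0.107, 2.612, -0.03]
force: [-7.7, -2.3, 22.0]
grip_width: 0.582
finger_force: 62.2
```

```bash
python3 -c "from b import *;rep()"
```

```text
33.55 rot err deg [ 3.8e-01 -9.0e-02 -1.8e+02] tcp in board [0.0739 0.0007 0.0212] F board [ 4.57 -2.9  22.8 ] torq [-0.41  -0.194  0.126]
```

Emit:
play_rows --pt "20 0.0005 0 0 0 0 0" --pt "20 0.0005 0 0 0 0 0" --pt "20 0 0 0 0 0 0"

```text
time_s: 33.85
tcp_pos: [0.5202, 0.1801, 0.0852]
eef_rot: [0.108, 2.61, -0.03]
force: [-3.9, -3.1, 24.9]
grip_width: 0.578
finger_force: 62.1
```

```bash
python3 -c "from b import *;rep()"
```

```text
33.85 rot err deg [-5.2000e-01  1.1000e-01  1.7997e+02] tcp in board [0.0738 0.0006 0.0212] F board [ 9.3  -3.41 23.37] torq [-0.329 -1.055  0.131]
```

Emit:
play_rows --pt "20 0 0 -0.0007 0 0 0" --pt "20 0.0005 0 0 0 0 0" --pt "20 0.0005 0 0 0 0 0" --pt "20 0 0 0 0 0 0"

```text
time_s: 34.25
tcp_pos: [0.5174, 0.1802, 0.0837]
eef_rot: [0.107, 2.615, -0.031]
force: [0.7, 0.5, -1.1]
grip_width: 0.581
finger_force: 59.4
```

Run:
```python
from b import *
rep()
a=snapshot("scene")[180:280,350:450,::-1];b=snapshot("side")[210:310,170:270,::-1]
cv2.imwrite("pics/h3.png",cv2.resize(np.hstack([a,b]),(800,400),interpolation=cv2.INTER_CUBIC));rep()
```

```text
34.25 rot err deg [ 1.4000e-01 -1.1000e-01 -1.7998e+02] tcp in board [0.0706 0.0005 0.0213] F board [-0.    0.54 -1.22] torq [ 0.006  0.546 -0.065]
34.35 rot err deg [ 1.3000e-01 -1.1000e-01 -1.7998e+02] tcp in board [0.0706 0.0005 0.0213] F board [-0.74 -0.66 -0.94] torq [0.02  0.588 0.   ]
```

View pics/h3.png

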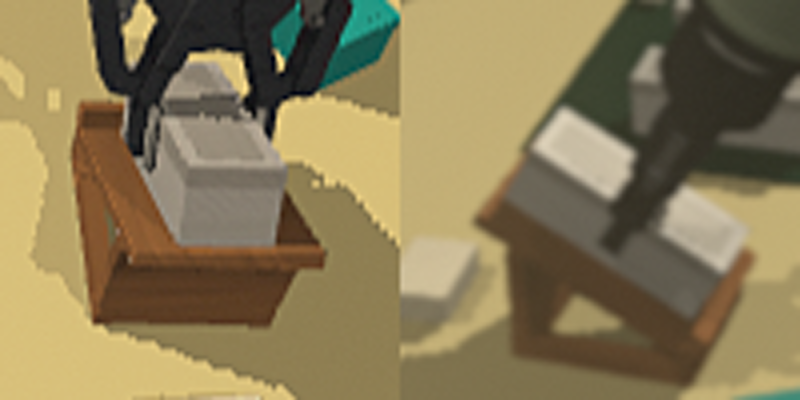

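Centred across (tin 180–276, board edge 132–324 in the scene crop). Now I'll slide it down to the ledge.

Emit:
play_rows --pt "20 0.0005 0 0 0 0 0" --pt "20 0.0005 0 0 0 0 0" --pt "20 0.0005 0 0 0 0 0" --pt "20 0 0 0 0 0 0"

```text
time_s: 34.75
tcp_pos: [0.516, 0.1803, 0.083]
eef_rot: [0.107, 2.615, -0.031]
force: [-0.5, 0.2, -2.3]
grip_width: 0.572
finger_force: 59.2
```

```bash
python3 -c "from b import *;rep()"
```

```text
34.75 rot err deg [ 1.2000e-01 -1.1000e-01 -1.7998e+02] tcp in board [0.069  0.0005 0.0214] F board [-1.65  0.12 -1.73] torq [-0.029  0.794  0.001]
```

Emit:
play_rows --pt "20 0.0005 0 0 0 0 0" --pt "20 0.0005 0 0 0 0 0" --pt "20 0 0 0 0 0 0"

```text
time_s: 35.05
tcp_pos: [0.5152, 0.1803, 0.0826]
eef_rot: [0.107, 2.615, -0.031]
force: [0.9, -0.3, -2.7]
grip_width: 0.58
finger_force: 59.2
```

```bash
python3 -c "from b import *;rep()"
```

```text
35.05 rot err deg [ 1.4000e-01 -1.1000e-01 -1.7998e+02] tcp in board [0.0681 0.0005 0.0214] F board [-0.49 -0.25 -2.78] torq [-0.058  0.786 -0.049]
```

Emit:
play_rows --pt "20 0.0005 0 0 0 0 0" --pt "20 0.0005 0 0 0 0 0" --pt "20 0 0 0 0 0 0"

```text
time_s: 35.35
tcp_pos: [0.5144, 0.1805, 0.0821]
eef_rot: [0.107, 2.615, -0.03]
force: [0.4, -0.5, -2.2]
grip_width: 0.581
finger_force: 59.2
```

```bash
python3 -c "from b import *;rep()"
```

```text
35.35 rot err deg [ 1.4000e-01 -1.1000e-01 -1.7998e+02] tcp in board [0.0672 0.0005 0.0214] F board [-0.76 -0.49 -2.1 ] torq [-0.012  0.783 -0.014]
```

Emit:
play_rows --pt "20 0.0005 0 0 0 0 0" --pt "20 0.0005 0 0 0 0 0" --pt "20 0 0 0 0 0 0"

```text
time_s: 35.65
tcp_pos: [0.5141, 0.1804, 0.082]
eef_rot: [0.108, 2.613, -0.031]
force: [4.0, -0.9, 1.8]
grip_width: 0.579
finger_force: 59.4
```

```bash
python3 -c "from b import *;rep()"
```

```text
35.65 rot err deg [-2.7000e-01  1.3000e-01  1.7998e+02] tcp in board [0.0669 0.0005 0.0214] F board [ 4.4  -0.57 -0.43] torq [-0.105 -0.403 -0.043]
```

Emit:
play_rows --pt "20 0.0005 0 0 0 0 0" --pt "20 0.0005 0 0 0 0 0" --pt "20 0 0 0 0 0 0"

```text
time_s: 35.95
tcp_pos: [0.514, 0.1804, 0.0821]
eef_rot: [0.109, 2.611, -0.031]
force: [6.6, -2.2, 7.7]
grip_width: 0.579
finger_force: 59.9
```

```bash
python3 -c "from b import *;rep()"
```

```text
35.95 rot err deg [-4.2000e-01  1.5000e-01  1.7995e+02] tcp in board [0.0669 0.0004 0.0215] F board [ 9.72 -1.64  3.24] torq [-0.234 -1.391 -0.109]
```

Emit:
play_rows --pt "20 0 0 0.0005 0 0 0" --pt "20 0 0 0 0 0 0" --pt "20 0 0 0 0 0 0"

```text
time_s: 36.25
tcp_pos: [0.5142, 0.1804, 0.0818]
eef_rot: [0.109, 2.611, -0.031]
force: [3.0, -2.2, 15.1]
grip_width: 0.579
finger_force: 60.5
```

```bash
python3 -c "from b import *;rep()"
```

```text
36.25 rot err deg [-4.3000e-01  1.3000e-01  1.7996e+02] tcp in board [0.0669 0.0005 0.0212] F board [10.29 -1.96 11.44] torq [-0.378 -1.35  -0.131]
```

Emit:
play_rows --pt "62 0 0 0 0 0 0" --pt "70 0 0 0 0 0 0" --pt "85 0 0 0 0 0 0" --pt "100 0 0 0 0 0 0" --pt "100 0 0 0 0 0 0" --pt "100 0 0 0 0 0 0" --pt "100 0 0 -0.01 0 0 0" --pt "100 0 0 -0.02 0 0 0" --pt "100 0 0 -0.03 0 0 0" --pt "100 0 0 -0.03 0 0 0" --pt "100 0 0 -0.03 0 0 0" --pt "100 0 0 0 0 0 0"

```text
time_s: 37.45
tcp_pos: [0.4524, 0.1865, 0.1873]
eef_rot: [0.107, 2.612, -0.027]
force: [1.2, -0.5, 0.4]
grip_width: 1.002
finger_force: 0.0
```

Run:
```python
from b import *
rep()
im=snapshot("scene");c=cv2.resize(im[180:320,130:450,::-1],(560,245),interpolation=cv2.INTER_CUBIC)
a=im[180:280,350:450,::-1];b=snapshot("side")[210:310,170:270,::-1]
z=cv2.resize(np.hstack([a,b]),(560,280),interpolation=cv2.INTER_CUBIC)
cv2.imwrite("pics/end.png",np.vstack([c,z]))
```

```text
37.45 rot err deg [-4.0000e-01 -1.3000e-01  1.7999e+02] tcp in board [0.0659 0.0015 0.1436] F board [ 1.23 -0.38 -0.3 ] torq [-0.037  0.47  -0.004]
```

View pics/end.png

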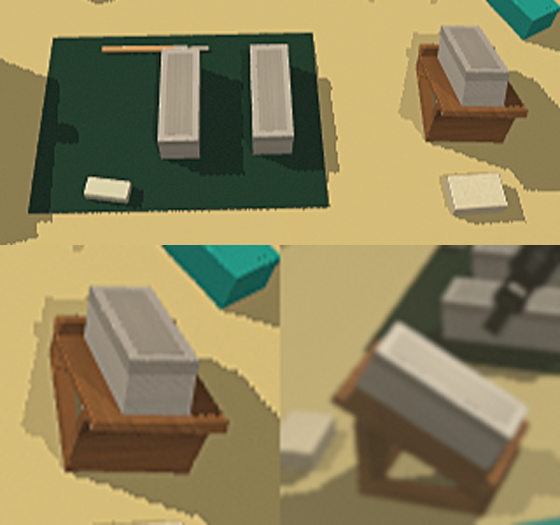

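The picture shows the tin flat on the board, centred, its lower end at the ledge. The other two tins, knife, eraser and carton are unmoved, and the gripper is clear.

```bash
python3 -c "
from bench import job;print(job.finish_job())"
```

```text
the job is handed in; nothing more can be done
None
```

The job is handed in: the tin that rattled (outermost, y≈-0.30) lies flat on the rest against the ledge, and the silent middle tin is back on the mat; I did not rock the third tin once the ball was found, and the set-down briefly pressed about 70 N on the board before I eased off.

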